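Turn a freshly dressed heel lift over on the drying tray

TASK

Take the cranked spatula from its wooden rest, slide its blade flat along the ribbed tray under the black-faced heel lift, and roll the lift over with a turn of the wrist so that it lies flat in the tray, pale side up. Its dressing is still wet, so touch it with the spatula only, press and push lightly, and turn it over close above the tray without tossing it. Then lay the spatula back on its rest, leaving the other things as they are.

Things in the scene. Friction and masses are not known exactly. Their poses are not given: they have to be found in the camera images.
- heel_center (a point): Centre of the loose heel lift to turn (40 g), black face up, pale tan face below; z points out of the black face. D-shaped, 64 mm wide (x), 65 mm long (y), 9 mm thick: straight edge at +y, 33 mm off; round edge at -y, 32 mm off; edges half-round. It slides easily; a blade edge over 0.5 mm above the rib tops will not go under it but pushes it, or jams once it is backed by the tray wall.
- tray: Ribbed aluminium drying tray, fixed, 260 mm (x) by 370 mm (y), rim 3 mm thick, 17 mm high. Origin: centre of its underside. Floor at z = 3 mm; 15 ribs along y, 5 mm wide, 17 mm apart (one at x = 0), tops at z = 7 mm; they catch the edge of a lift tilted across them; over 8 N mars them. The lift lies near mid-width (x -35 to 15 mm), its straight edge facing the +y end wall, 12 to 65 mm off.
- tray_stop (a point): Point on the inner face of the tray's +y end wall, at rib-top height, at the middle of the wall; axes as the tray's. Backs the heel lift while the blade goes under it.
- heel_done_center (a point): Centre of the other heel lift, same shape, already turned (pale face up), lying in the -y end of the tray; leave it.
- spatula_grip (a point): Centre of the place to grip on the spatula's square beech handle (18 by 18 mm, from 95 mm behind to 30 mm ahead of this point). x points forward to the blade's edge, y left, z up from the blade's flat. Spatula 130 g, loose, rigid; a thin steel neck (7 mm) leads down from the handle's front to the blade.
- spatula_tip (a point): Where the middle of the blade's straight front edge (underside) would be if unbent: 155 mm ahead of spatula_grip, 55 mm below it, same axes. The steel blade is 50 mm wide, 95 mm long, 1.5 mm thick. Use has bent the neck up: the whole blade is turned up about its rear end, so the true edge lies 0 to 14 mm above this point (not measured; find it by feel); it keeps this bend in use.
- spatula_blade (a point): Middle of the blade's top face if unbent, 32.5 mm behind its front edge; the true face lies 0 to 9 mm above this point, as the neck is bent.
- rest_place (a point): Where spatula_grip lies when the spatula is on its rest, 65 mm above the ledge; x points to the blade's end. The rest is fixed: a dark wooden board 290 by 85 mm, 10 mm thick, on which the blade lies flat, and a saddle block 75 mm behind this point; the handle lies in it, bottom 46 mm above the board, between cheeks 34 mm apart and 15 mm high.
- tin_black: Closed round polish tin, black lid, 86 mm across, 25 mm high; origin at its underside.
- tin_oxblood: Closed round polish tin, dark red lid, 86 mm across, 25 mm high; origin at its underside.
- dispenser: Chrome press-button dispenser bottle, empty, 60 mm across, 160 mm high; origin at its underside.
- shoe_brush: Wide black shoe brush, 175 by 58 mm, 47 mm high; origin at its underside.
- welt_brush: Narrow welt brush of pale wood, 165 by 17 mm, 28 mm high; origin at its underside.
Mind the look-alikes: they are no part of the job. What is shaped like the part that bears heel_center but purple or red is not meant.

How it is judged:
By the outcome, as a careful person would: the job done as asked, in the order asked, and still so for the second after the job is handed in, with the robot touching nothing.
It also fails if it takes over 61 s, if anything falls off the work surface, if the arm or the gripper's body presses on something with over 40 N, if the wrist force passes 120 N, or if a joint passes its speed limit or range.

ROBOT

A 7-joint arm with a two-finger parallel gripper is mounted at the origin on the work surface. World frame = base frame: x ahead of the robot, y to its left, z up, the work surface at z = 0. Lengths are in m, angles in degrees, forces in N, time in s.
With the tool pointing down it reaches from about 0.425 to 0.875 m from the base axis. Payload 4.7 kg.
Tool frame: the origin (TCP) lies between the finger pads; the fingertips stand 11 mm ahead of it and the grasp point (between the pads) lies 8 mm behind it (env.tcp_to_tips is the distance from the TCP to the fingertips, in m); z points along the fingers, y is the line along which they close (so a half turn about z gives the same grasp; the last joint's range is limited). The gripper opens to 87 mm and grips with 3 to 60 N. Pads are 19 mm wide; open, the fingers measure 117 mm over their backs; the gripper's body (75 mm by 190 mm) begins 51 mm behind the grasp point.
Start: joints at [66.412, 18.392, -4.016, 83.108, 1.295, 78.541, -3.26], TCP at [0.268, -0.592, 0.234] pointing down, gripper open.
Joint ranges: [-163.93, 163.93], [-17.29, 119.83], [-79.2, 71.16], [3.27, 140.29], [-89.18, 269.18], [5.43, 117.66], [-154.24, 154.24]. Speed limits (degrees/s): [147.25, 147.25, 180, 180, 180, 180, 180].

INTERFACE

Orientations are given as [roll, pitch, yaw] about the fixed x, y, z axes, in that order (R = Rz(yaw) Ry(pitch) Rx(roll)).
In Python, from cell import env, viewer gives the robot as it stands.
- The arm moves only by the tool step_arm, never from a script. Its arguments are lists of equal length, an entry for each row: "delta_pos": the shift along the tool's x, y, z in units of 0.2 m (1.0 is 0.2 m), a list of three; "rot": the turn, a rotation vector about the tool's x, y, z in units of 1.5 rad (1.0 is 1.5 rad), a list of three; "gripper": the gripper command: -1 is shut, 1 is fully open, values between are in proportion. A call has 1 to 20 rows; each row is the pose to reach, as a shift and turn from the pose commanded when the call began, along the tool's axes at that moment; what a row does not reach only later rows make up. A row lasts 1/8 s, in which the tool goes at most 62.5 mm and 10.7 degrees, less where a joint would pass 70% of its speed; a pose out of reach is approached as far as the arm can. A call with a number of a shift or a turn outside -1 to 1 is refused whole. A call with a gripper value outside its range is refused whole. The fingers move at their own pace and stop on an object; "squeeze" is the grip in N (left out, the last holds). Time passes only in rows, so rows that repeat a pose let the fingers close. It gives the time, the measured TCP pose, the force, the opening and the grip force at its end, in the units of the state.
- env.get_obs(): the state, without advancing time (a new reading comes with each control period).
- viewer.read_camera(name): name is "scene" or "top"; returns a dict with "img" (420x560x3 uint8, red, green, blue), "fx", "fy", "cx", "cy" (pixels), "dist" ([k1, k2, p1, p2, k3] as OpenCV has them; the pictures are not rectified), "pose" (4x4, takes a point from camera to world coordinates). Camera axes: x right, y down, z forward; pixel columns grow to the right and rows downward; lengths in m; the calibration is good to about 2 mm. A picture is of the moment at which its call begins. There is no depth.
- env.sign_off(): hands the job in; it is judged then, once.
The state is a dict: "time_s": time; "qpos": joint angles; "joint_velocities": joint speeds; "effort": joint torques, N m; "tool_pos": TCP position; "tool_rot": TCP orientation; "force": force on the tool from outside, world axes, zero at the start; "wrist_torque": the same for the moment, N m; "grip_width": finger opening in m; "grasp_force": force on a finger pad.
Only numpy, scipy, OpenCV 4.12 (cv2) and the standard library are available. Lean on these libraries where they do the work, as an engineer would, in place of code of your own. Each camera call takes 0.05 s, during which the arm holds its last target. There are 200 camera calls.

## Working session

There is one attempt and no reset: what is moved stays moved. The work goes in short steps, Python scripts to look and compute and a tool call to move; the robot and the scene stay as the last step left them, time stands still between calls to the robot, and variables do not carry over. Pictures are saved under pics/ and viewed, at most 10 in all, crops included, and the job is handed in when it is done.

Besides the shell and the picture viewer there is one more tool, called after "Call:" in YAML: its name, and indented under it one key for each argument. step_arm: Moves the arm, as the interface text tells. Shifts and turns lie within -1 to 1; 1 stands for 0.2 m of shift or 1.5 rad of turn. Its arguments: {"type":"object","properties":{"delta_pos":{"type":"array"},"rot":{"type":"array"},"gripper":{"type":"array"},"squeeze":{"type":"number"}},"required":["delta_pos","rot","gripper"]}

```bash
ls; mkdir -p pics
python3 - <<'E'
from cell import env, viewer
import cv2, numpy as np
o=env.get_obs(); print({k:np.round(v,3) for k,v in o.items()})
for n in("scene","top"):
    c=viewer.read_camera(n); print(n,c["fx"],c["fy"],c["cx"],c["cy"],c["dist"]); print(np.round(c["pose"],4))
    cv2.imwrite(f"pics/{n}0.png",c["img"][:,:,::-1])
E
```

```text
pics
{'time_s': np.float64(0.0), 'qpos': array([66.414, 18.437, -4.015, 83.175,  1.296, 78.54 , -3.26 ]), 'joint_velocities': array([-0.086,  0.021,  0.11 ,  0.128,  0.014,  0.027, -0.042]), 'effort': array([ 0.0000e+00, -4.9129e+01, -4.0400e-01, -3.1253e+01, -6.4000e-02,
        4.4000e-02,  0.0000e+00]), 'tool_pos': array([ 0.268, -0.592,  0.232]), 'tool_rot': array([-1.79894e+02,  7.00000e-03,  2.43960e+01]), 'force': array([0.212, 0.732, 1.107]), 'wrist_torque': array([-0.037, -0.009, -0.01 ]), 'grasp_force': np.float64(0.0), 'grip_width': np.float64(0.087)}
scene 499.77307377514353 499.77307377514353 278.4380539123214 205.27677769846392 [0.05014406 0.         0.         0.         0.        ]
[[-0.1778  0.6371 -0.75    1.6349]
 [ 0.9839  0.1015 -0.147   0.2142]
 [-0.0175 -0.7641 -0.6449  1.0504]
 [ 0.      0.      0.      1.    ]]
top 386.61274086568596 386.61274086568596 281.24882275165385 214.75879143369562 [0.02867766 0.         0.         0.         0.        ]
[[-2.2200e-02 -9.9240e-01  1.2070e-01  3.6940e-01]
 [-9.9980e-01  2.2300e-02 -7.0000e-04  9.8000e-03]
 [-2.0000e-03 -1.2070e-01 -9.9270e-01  1.0981e+00]
 [ 0.0000e+00  0.0000e+00  0.0000e+00  1.0000e+00]]
```

View pics/top0.png

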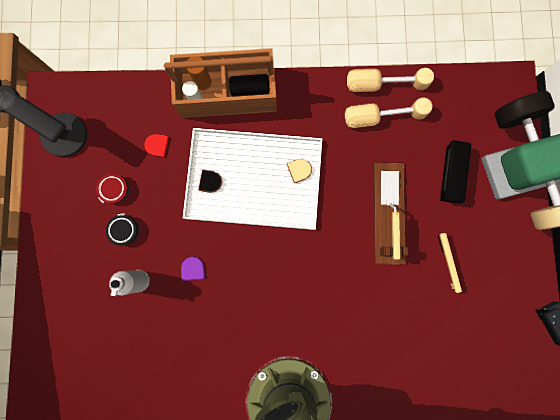

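View pics/scene0.png

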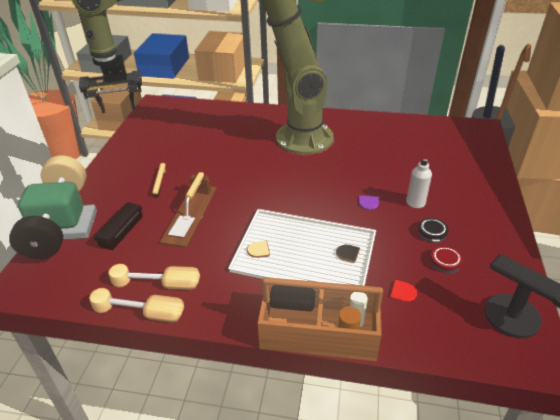

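The top view shows the tray at about (193,129) to (317,229). The black heel lift is at (209,181), inside the tray with its straight edge facing left, which is world +y. The turned lift is at (300,170), and the spatula lies on its rest at (392,210) with the blade up in the image (+x).

D-shaped candidates: black (209,181), pale (300,170), red (156,145), purple (193,268). The black one in the tray is the one meant. The pale one is already done, and the red and purple ones are look-alikes outside the tray.

```bash
cat > h.py <<'E'
import cv2, numpy as np
from cell import env, viewer
def ray(c,px,z):
    K=np.array([[c["fx"],0,c["cx"]],[0,c["fy"],c["cy"]],[0,0,1]])
    p=np.asarray(px,float).reshape(-1,1,2)
    n=cv2.undistortPoints(p,K,np.array(c["dist"])).reshape(-1,2)
    d=np.c_[n,np.ones(len(n))]@c["pose"][:3,:3].T; o=c["pose"][:3,3]
    return o+d*((z-o[2])/d[:,2])[:,None]
def blobs(m,amin):
    cs,_=cv2.findContours(m.astype(np.uint8),cv2.RETR_EXTERNAL,cv2.CHAIN_APPROX_NONE)
    return sorted([q for q in cs if cv2.contourArea(q)>amin],key=cv2.contourArea)[::-1]
def proj(c,P):
    T=np.linalg.inv(c["pose"]); K=np.array([[c["fx"],0,c["cx"]],[0,c["fy"],c["cy"]],[0,0,1]])
    return cv2.projectPoints(np.asarray(P,float).reshape(-1,1,3),cv2.Rodrigues(T[:3,:3])[0],T[:3,3],K,np.array(c["dist"]))[0].reshape(-1,2)
E
cat > m.py <<'E'
from h import *
c=viewer.read_camera("top"); im=c["img"].astype(int); r,g,b=im[...,0],im[...,1],im[...,2]
roi=np.zeros(r.shape,bool); roi[110:245,170:335]=1
red=(r-g>50)&(r-b>50)
tray=roi&~((r>60)&(g<60)&(b<60))&(g>90)
q=blobs(tray,2000)[0]; rect=cv2.minAreaRect(q); print("tray",rect); bp=cv2.boxPoints(rect); W=ray(c,bp,.017); print(W.round(4), W.mean(0).round(4))
inner=np.zeros(r.shape,np.uint8); cv2.drawContours(inner,[q],-1,1,-1); inner=cv2.erode(inner,np.ones((5,5)))>0
for z,n,m in((.0135,"black",inner&(r<75)&(g<75)),(.0135,"pale",inner&(r-b>45))):
    q=blobs(m,100)[0]; P=ray(c,q.reshape(-1,2),z); print(n,cv2.boundingRect(q),P[:,:2].min(0).round(4),P[:,:2].max(0).round(4))
hm=np.zeros(r.shape,bool); hm[160:270,372:412]=1
hd=hm&(r>150)&(r-b>50)&(g>110); q=blobs(hd,80)[0]; rect=cv2.minAreaRect(q); print("handle",rect); W=ray(c,cv2.boxPoints(rect),.074); print(W.round(4))
bl=hm&(abs(r-b)<35)&(r>150); q=blobs(bl,80)[0]; rect=cv2.minAreaRect(q); print("blade",rect); print(ray(c,cv2.boxPoints(rect),.0125).round(4))
bd=hm&~((r>60)&(g<35)) ; 
a=cv2.resize(c["img"][110:245,170:420],None,fx=3.2,fy=3.2,interpolation=cv2.INTER_CUBIC); cv2.imwrite("pics/crop1.png",a[:,:,::-1])
E
python3 m.py
```

```text
tray ((252.27342224121094, 178.1731719970703), (133.8773193359375, 92.01847076416016), 4.698680400848389)
[[ 0.4964  0.2887  0.017 ]
 [ 0.7627  0.2689  0.017 ]
 [ 0.7215 -0.1155  0.017 ]
 [ 0.4571 -0.0852  0.017 ]] [0.6094 0.0893 0.017 ]
black (199, 170, 22, 21) [0.5765 0.1817] [0.6354 0.2415]
pale (287, 159, 25, 24) [ 0.5945 -0.0791] [ 0.6617 -0.0105]
handle ((395.5, 235.0), (7.0, 48.0), 0.0)
[[ 0.3705 -0.2787  0.074 ]
 [ 0.4974 -0.286   0.074 ]
 [ 0.497  -0.3046  0.074 ]
 [ 0.3701 -0.297   0.074 ]]
blade ((389.5, 191.0), (40.0, 17.0), 90.0)
[[ 0.621  -0.2789  0.0125]
 [ 0.6199 -0.3273  0.0125]
 [ 0.5047 -0.3207  0.0125]
 [ 0.5058 -0.2729  0.0125]]
```

View pics/crop1.png

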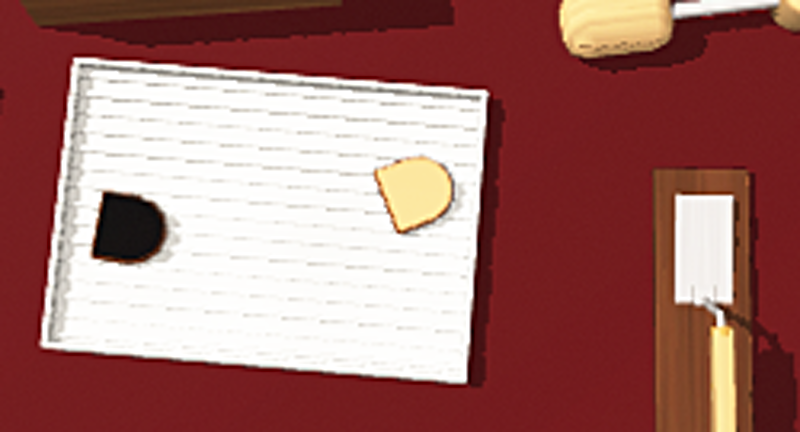

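The crop confirms it: the black D is at crop (130,228), which is top pixel (210,181), in the +y end of the tray with its straight edge towards the left wall. The pale one at crop (415,190) is the finished lift. The spatula lies on the dark board, with the handle at crop (722,380).

Run:
```python
from h import *
c=viewer.read_camera("top"); im=c["img"].astype(int); r,g,b=im[...,0],im[...,1],im[...,2]
k=[(193.4,128.1),(322.5,138.1),(316.25,229.7),(183.1,218.4)]
W=ray(c,k,.017)[:,:2]; print(W.round(4)); 
for i in range(4): d=W[(i+1)%4]-W[i]; print(np.linalg.norm(d).round(4),np.degrees(np.arctan2(d[1],d[0])).round(2))
print("centre",W.mean(0))
roi=np.zeros(r.shape,bool); roi[165:197,194:226]=1
for thr in (75,110):
    m=roi&(g<thr); q=blobs(m,100)[0]
    # subpixel extents in tray frame using area moments + hull
    P=ray(c,q.reshape(-1,2),.0135)[:,:2]
    a=np.radians(-4.7)
    for a in np.radians([-8,-6,-4.5,-3,-1]):
        ex=np.array([np.cos(a),np.sin(a)]);ey=np.array([-np.sin(a),np.cos(a)])
        u,v=P@ex,P@ey; print(thr,np.degrees(a).round(1),"x",u.min().round(4),u.max().round(4),"y",v.min().round(4),v.max().round(4),"mid",(ex*(u.max()+u.min())/2+ey*(v.max()+v.min())/2).round(4))
# straight edge points
m=roi&(g<100); pts=[]
for row in range(172,190):
    xs=np.where(m[row])[0]
    if len(xs): 
        x=xs[0]; pts.append((x-.5,row))
Q=ray(c,pts,.0115)[:,:2]; s=np.polyfit(Q[2:-2,0],Q[2:-2,1],1); print("straight edge yaw",np.degrees(np.arctan(s[0])), [p[0] for p in pts])
```

```text
[[ 0.7587  0.2572]
 [ 0.7207 -0.1147]
 [ 0.4565 -0.088 ]
 [ 0.4968  0.2851]]
0.3738 -95.84
0.2655 174.24
0.3753 83.84
0.2634 -6.07
centre [0.60815172 0.08488344]
75 -8.0 x 0.5371 0.5978 y 0.2602 0.3216 mid [0.6024 0.2091]
75 -6.0 x 0.5474 0.6083 y 0.2403 0.3021 mid [0.603  0.2093]
75 -4.5 x 0.5547 0.6157 y 0.2252 0.2872 mid [0.6035 0.2095]
75 -3.0 x 0.5616 0.6227 y 0.2099 0.2722 mid [0.6039 0.2097]
75 -1.0 x 0.5701 0.6313 y 0.1893 0.2518 mid [0.6045 0.21  ]
110 -8.0 x 0.5359 0.5985 y 0.2598 0.322 mid [0.6022 0.2091]
110 -6.0 x 0.5457 0.6088 y 0.24 0.3024 mid [0.6024 0.2094]
110 -4.5 x 0.5526 0.616 y 0.2249 0.2875 mid [0.6026 0.2096]
110 -3.0 x 0.5592 0.6228 y 0.2097 0.2723 mid [0.6028 0.2098]
110 -1.0 x 0.5673 0.6313 y 0.1893 0.2519 mid [0.603  0.2101]
straight edge yaw -9.440199728294266 [np.float64(201.5), np.float64(201.5), np.float64(200.5), np.float64(200.5), np.float64(200.5), np.float64(200.5), np.float64(200.5), np.float64(199.5), np.float64(199.5), np.float64(199.5), np.float64(199.5), np.float64(199.5), np.float64(199.5), np.float64(198.5), np.float64(198.5), np.float64(198.5), np.float64(198.5), np.float64(198.5)]
```

Call:
step_arm:
  delta_pos:
    - [0, 0, 0]
  rot:
    - [0, 0, -0.1]
  gripper: [0.0]

```text
time_s: 0.32
tool_pos: [0.2684, -0.5918, 0.2332]
tool_rot: [-180.0, 0.0, 33.2]
force: [0.1, -0.4, -0.5]
grip_width: 0.0829
grasp_force: 0.0
```

```bash
cat > p.py <<'E'
# plan helper: commanded tool pose kept in cmd.json; targets given as spatula pose (grip point, yaw, pitch nose-down, roll)
import json, numpy as np
from scipy.spatial.transform import Rotation as R
F=R.from_matrix(np.diag([1,-1,-1.]))
def load(): d=json.load(open("cmd.json")); return np.array(d["p"]),R.from_rotvec(d["r"])
def save(p,r): json.dump({"p":list(p),"r":list(r.as_rotvec())},open("cmd.json","w"))
def spat(yaw,pitch=0,roll=0): return R.from_euler("ZYX",[yaw,pitch,roll],degrees=True)
def tool(G,S,off=.008): r=S*F; return np.asarray(G)+r.apply([0,0,off]),r
def plan(targets,store=True):
    p0,r0=load()
    for p,r in targets:
        dp=np.round(r0.inv().apply(p-p0)/.2,3); dr=np.round((r0.inv()*r).as_rotvec()/1.5,3)
        print("dpos",dp.tolist(),"rot",dr.tolist(),"| mm %.0f deg %.0f"%(np.linalg.norm(p-p0)*1e3,np.linalg.norm(dr)*86))
    if store: save(p0+r0.apply(dp*.2), r0*R.from_rotvec(dr*1.5))
E
python3 - <<'E'
from p import *
save([.2684,-.592,.234],R.from_euler("xyz",[180,0,32.99],degrees=True))
S=spat(-3.4)
plan([tool([.466,-.2935,.20],S),tool([.466,-.2935,.12],S)])
E
```

```text
dpos [1.641, -0.714, 0.21] rot [0.0, -0.0, 0.423] | mm 360 deg 36
dpos [1.641, -0.714, 0.61] rot [0.0, -0.0, 0.423] | mm 378 deg 36
```

Run:
```python
from p import *
save([.2684,-.592,.234],R.from_euler("xyz",[180,0,32.99],degrees=True))
S=spat(-3.4)
p,r=load(); t,_=tool([.466,-.2935,.20],S)
plan([((p+t)/2,r*R.from_rotvec([0,0,.318]))])
plan([tool([.466,-.2935,.13],S)])
```

```text
dpos [0.821, -0.357, 0.105] rot [0.0, 0.0, 0.212] | mm 180 deg 18
dpos [0.668, -0.596, 0.455] rot [0.0, -0.0, 0.211] | mm 201 deg 18
```

Call:
step_arm:
  delta_pos:
    - [0.821, -0.357, 0.105]
    - [0.821, -0.357, 0.105]
    - [0.821, -0.357, 0.105]
  rot:
    - [0, 0, 0.212]
    - [0, 0, 0.212]
    - [0, 0, 0.212]
  gripper: [0.0, 0.0, 0.0]

```text
time_s: 0.7
tool_pos: [0.3685, -0.4405, 0.2122]
tool_rot: [-180.0, -0.0, 14.8]
force: [1.4, 0.4, -0.2]
grip_width: 0.055
grasp_force: 0.0
```

Call:
step_arm:
  delta_pos:
    - [0.668, -0.596, 0.455]
    - [0.668, -0.596, 0.455]
    - [0.668, -0.596, 0.455]
    - [0.668, -0.596, 0.455]
    - [0.668, -0.596, 0.455]
    - [0.668, -0.596, 0.455]
  rot:
    - [0, 0, 0.211]
    - [0, 0, 0.211]
    - [0, 0, 0.211]
    - [0, 0, 0.211]
    - [0, 0, 0.211]
    - [0, 0, 0.211]
  gripper: [0.0, 0.0, 0.0, 0, 0, 0]

```text
time_s: 1.45
tool_pos: [0.4654, -0.2957, 0.1223]
tool_rot: [179.9, -0.0, -3.5]
force: [0.4, 0.3, 0.1]
grip_width: 0.0436
grasp_force: 0.0
```

Run:
```python
from h import *
from p import *
o=env.get_obs(); print(o["qpos"].round(1),o["tool_pos"].round(4),o["tool_rot"].round(2),load()[0].round(4),load()[1].as_euler("xyz",degrees=True).round(2),o["grip_width"])
c=viewer.read_camera("scene")
a=c["img"][140:280,120:280]; a=cv2.resize(a,None,fx=4,fy=4,interpolation=cv2.INTER_CUBIC); cv2.imwrite("pics/grip1.png",a[:,:,::-1])
S=spat(-3.4)
plan([tool([.466,-.2935,.065],S)],False)
```

```text
[ 42.5  11.9 -14.4 104.8   3.3  63.7 -66.6] [ 0.4654 -0.2957  0.1223] [ 1.799e+02 -3.000e-02 -3.520e+00] [ 0.466  -0.2934  0.122 ] [180.    -0.    -3.36] 0.04363582814743243
dpos [-0.0, 0.001, 0.325] rot [0.0, -0.0, 0.0] | mm 65 deg 0
```

View pics/grip1.png

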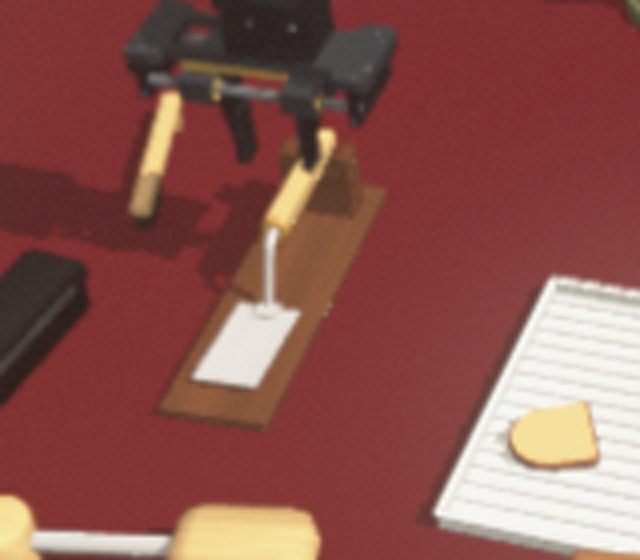

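The fingers straddle the handle at about crop (310,160), and the gripper's wide body lies along the closing axis. I'm descending now.

Call:
step_arm:
  delta_pos:
    - [0, -0.005, 0.15]
    - [0, -0.005, 0.25]
    - [0, -0.005, 0.325]
    - [0, -0.005, 0.325]
    - [0, -0.005, 0.325]
  rot:
    - [0, 0, 0]
    - [0, 0, 0]
    - [0, 0, 0]
    - [0, 0, 0]
    - [0, 0, 0]
  gripper: [0, 0, 0, 0, 0]

```text
time_s: 2.12
tool_pos: [0.4666, -0.2931, 0.0575]
tool_rot: [179.9, -0.1, -3.4]
force: [-0.3, 0.7, 0.9]
grip_width: 0.0437
grasp_force: 0.0
```

Run:
```python
from h import *
c=viewer.read_camera("top"); im=c["img"].astype(int); r,g,b=im[...,0],im[...,1],im[...,2]
hm=np.zeros(r.shape,bool); hm[160:270,372:412]=1
o=env.get_obs(); print(o["tool_pos"].round(4),o["tool_rot"].round(2),o["force"].round(1))
hd=hm&(r>150)&(r-b>50)&(g>110)
ys=[(y,np.where(hd[y])[0]) for y in range(200,262,4)]; print([(y,x.min(),x.max()) for y,x in ys if len(x)])
```

```text
[ 0.4668 -0.293   0.0576] [ 1.7994e+02 -1.0000e-01 -3.3800e+00] [-0.2  0.5  0.2]
[(204, np.int64(384), np.int64(384)), (236, np.int64(394), np.int64(399)), (240, np.int64(394), np.int64(399)), (244, np.int64(392), np.int64(399)), (248, np.int64(393), np.int64(399)), (252, np.int64(393), np.int64(399)), (256, np.int64(393), np.int64(399))]
```

Call:
step_arm:
  delta_pos:
    - [0, 0, 0]
    - [0, 0, 0]
    - [0, 0, 0]
    - [0, 0, 0]
    - [0, 0, 0]
  rot:
    - [0, 0, 0]
    - [0, 0, 0]
    - [0, 0, 0]
    - [0, 0, 0]
    - [0, 0, 0]
  gripper: [-1, -1, -1, -1, -1]
  squeeze: 50

```text
time_s: 2.8
tool_pos: [0.4662, -0.2925, 0.0567]
tool_rot: [180.0, -0.0, -3.4]
force: [-0.5, 0.3, 1.6]
grip_width: 0.0179
grasp_force: 50.0
```

Run:
```python
from p import *
from cell import env
o=env.get_obs(); print(o["tool_pos"].round(4),o["tool_rot"].round(2),o["force"].round(2),o["wrist_torque"].round(3))
save([.466,-.2925,.057],R.from_euler("xyz",[180,0,-3.4],degrees=True))
p,r=load()
plan([(np.array([.466,-.2925,.137]),r)])
# move to pre-slide, tray yaw: spatula x at 84 deg
ty=-6.0; T=R.from_euler("z",ty,degrees=True); C=np.array([.608,.085,0])
S=spat(84,0); G=C+T.apply([-.018,-.035-.155,.14]); print(G)
p,r=load(); t,rt=tool(G,S); 
mid=(p+t)/2; plan([(mid,r*R.from_rotvec((r.inv()*rt).as_rotvec()/2))]); plan([(t,rt)])
```

```text
[ 0.4662 -0.2925  0.0567] [179.98  -0.    -3.36] [-0.5   0.25  1.62] [-0.016  0.194  0.029]
dpos [0.0, 0.0, -0.4] rot [0.0, 0.0, 0.0] | mm 80 deg 0
[ 0.5702382  -0.10207765  0.14      ]
dpos [0.232, -0.491, 0.013] rot [0.0, 0.0, -0.508] | mm 109 deg 44
dpos [0.506, -0.195, 0.012] rot [0.0, 0.0, -0.509] | mm 109 deg 44
```

```bash
cat > t.py <<'E'
from p import *
T=R.from_euler("z",-6.0,degrees=True); C=np.array([.608,.085,0])
def tr(u,v,z): return C+T.apply([u,v,z])
E
python3 - <<'E'
from t import *
save([.466,-.2925,.137],R.from_euler("xyz",[180,0,-3.4],degrees=True))
p,r=load(); t,rt=tool(tr(-.018,-.105,.125),spat(84,10)); print(t)
plan([((p+t)/2,r*R.from_rotvec((r.inv()*rt).as_rotvec()/2))]); plan([(t,rt)])
E
```

```text
[ 0.57897791 -0.01892486  0.11712154]
dpos [0.241, -0.699, 0.05] rot [-0.044, -0.046, -0.507] | mm 148 deg 44
dpos [0.659, -0.341, -0.019] rot [-0.044, -0.047, -0.507] | mm 148 deg 44
```

Call:
step_arm:
  delta_pos:
    - [0, 0, -0.1]
    - [0, 0, -0.2]
    - [0, 0, -0.4]
    - [0, 0, -0.4]
  rot:
    - [0, 0, 0]
    - [0, 0, 0]
    - [0, 0, 0]
    - [0, 0, 0]
  gripper: [-1, -1, -1, -1]

```text
time_s: 3.3
tool_pos: [0.4682, -0.2933, 0.1396]
tool_rot: [179.8, -0.3, -3.4]
force: [0.1, -0.2, -0.9]
grip_width: 0.0177
grasp_force: 50.0
```

Call:
step_arm:
  delta_pos:
    - [0.241, -0.699, 0.05]
    - [0.241, -0.699, 0.05]
    - [0.241, -0.699, 0.05]
    - [0.241, -0.699, 0.05]
    - [0.241, -0.699, 0.05]
    - [0.241, -0.699, 0.05]
  rot:
    - [-0.044, -0.046, -0.507]
    - [-0.044, -0.046, -0.507]
    - [-0.044, -0.046, -0.507]
    - [-0.044, -0.046, -0.507]
    - [-0.044, -0.046, -0.507]
    - [-0.044, -0.046, -0.507]
  gripper: [-1, -1, -1, -1, -1, -1]

```text
time_s: 4.05
tool_pos: [0.5218, -0.1562, 0.1258]
tool_rot: [178.1, 5.0, 39.9]
force: [0.1, -0.2, -0.7]
grip_width: 0.0178
grasp_force: 50.0
```

Call:
step_arm:
  delta_pos:
    - [0.659, -0.341, -0.019]
    - [0.659, -0.341, -0.019]
    - [0.659, -0.341, -0.019]
    - [0.659, -0.341, -0.019]
    - [0.659, -0.341, -0.019]
    - [0.659, -0.341, -0.019]
    - [0.659, -0.341, -0.019]
    - [0.659, -0.341, -0.019]
  rot:
    - [-0.044, -0.047, -0.507]
    - [-0.044, -0.047, -0.507]
    - [-0.044, -0.047, -0.507]
    - [-0.044, -0.047, -0.507]
    - [-0.044, -0.047, -0.507]
    - [-0.044, -0.047, -0.507]
    - [-0.044, -0.047, -0.507]
    - [-0.044, -0.047, -0.507]
  gripper: [-1, -1, -1, -1, -1, -1, -1, -1]

```text
time_s: 5.05
tool_pos: [0.5789, -0.0194, 0.1167]
tool_rot: [-180.0, 10.0, 83.9]
force: [0.3, 0.7, -0.9]
grip_width: 0.0176
grasp_force: 50.0
```

```bash
cat > s.py <<'E'
from t import *
from cell import env
import sys
def state():
    o=env.get_obs(); p=o["tool_pos"]; r=R.from_euler("xyz",o["tool_rot"],degrees=True); S=r*F
    G=p-r.apply([0,0,.008]); q=T.inv().apply(G-C)
    print("t %.2f"%o["time_s"],"grip tray mm",(q*1e3).round(1),"ZYX",S.as_euler("ZYX",degrees=True).round(2),"F",o["force"].round(2),"M",o["wrist_torque"].round(3))
    for e in (0,7,14):
        b=np.arcsin(e/95); tip=q+T.inv().apply(S.apply([.06+.095*np.cos(b),0,-.055+.095*np.sin(b)])); print(e,"tip",(tip*1e3).round(1))
    pc,rc=load(); print("cmd-meas mm",((pc-p)*1e3).round(1), "deg",np.degrees((r.inv()*rc).magnitude()).round(2)); print("q",o["qpos"].round(1))
    return o
state()
E
python3 - <<'E'
from s import *
# straight down feel, in tool axes (world down)
p,r=load()
for d in (.02,.03,.033): plan([(p-[0,0,d],r)],False)
E
```

```text
t 5.05 grip tray mm [ -18.  -105.4  124.6] ZYX [83.89 10.    0.  ] F [ 0.25  0.75 -0.87] M [ 0.161 -0.11  -0.025]
0 tip [-17.7  37.7  43.5]
7 tip [-17.7  38.6  50.4]
14 tip [-17.7  39.1  57.4]
cmd-meas mm [-0.   0.5  0.4] deg 0.1
q [ 22.5  19.4 -34.7  99.7  22.   68.7 -25.9]
dpos [0.017, 0.0, 0.098] rot [0.0, 0.0, 0.0] | mm 20 deg 0
dpos [0.026, 0.0, 0.148] rot [0.0, 0.0, 0.0] | mm 30 deg 0
dpos [0.029, 0.0, 0.162] rot [0.0, 0.0, 0.0] | mm 33 deg 0
```

Call:
step_arm:
  delta_pos:
    - [0.017, 0, 0.098]
    - [0.031, 0, 0.175]
    - [0.032, 0, 0.18]
    - [0.032, 0, 0.18]
    - [0.032, 0, 0.18]
  rot:
    - [0, 0, 0]
    - [0, 0, 0]
    - [0, 0, 0]
    - [0, 0, 0]
    - [0, 0, 0]
  gripper: [-1, -1, -1, -1, -1]

```text
time_s: 5.68
tool_pos: [0.5793, -0.0185, 0.0805]
tool_rot: [180.0, 10.0, 84.0]
force: [-1.3, 1.1, -1.9]
grip_width: 0.0171
grasp_force: 50.0
```

Run:
```python
from p import *
p,r=load(); save(p+r.apply(np.array([.032,0,.18])*.2),r)
import s
```

```text
t 5.67 grip tray mm [ -17.7 -104.5   88.4] ZYX [ 8.402e+01  9.990e+00 -3.000e-02] F [-1.26  1.1  -1.89] M [ 0.207 -0.067 -0.016]
0 tip [-17.7  38.6   7.3]
7 tip [-17.7  39.5  14.3]
14 tip [-17.7  40.   21.3]
cmd-meas mm [-0.4 -0.3 -0. ] deg 0.07
q [ 21.8  21.7 -34.1 101.5  23.9  65.2 -27.7]
```

Call:
step_arm:
  delta_pos:
    - [0.001, 0, 0.005]
    - [0.002, 0, 0.01]
    - [0.002, 0, 0.01]
    - [0.002, 0, 0.01]
  rot:
    - [0, 0, 0]
    - [0, 0, 0]
    - [0, 0, 0]
    - [0, 0, 0]
  gripper: [-1, -1, -1, -1]

```text
time_s: 6.18
tool_pos: [0.5789, -0.0186, 0.078]
tool_rot: [-180.0, 10.0, 84.0]
force: [-0.2, -1.0, -1.4]
grip_width: 0.0176
grasp_force: 50.0
```

Run:
```python
from p import *
p,r=load(); save(p+r.apply(np.array([.002,0,.01])*.2),r)
import s
```

```text
t 6.17 grip tray mm [ -18.1 -104.7   85.9] ZYX [8.402e+01 1.000e+01 2.000e-02] F [-0.25 -1.01 -1.4 ] M [ 0.235 -0.07   0.018]
0 tip [-18.2  38.4   4.8]
7 tip [-18.2  39.4  11.7]
14 tip [-18.2  39.8  18.8]
cmd-meas mm [ 0.  -0.2  0.4] deg 0.04
q [ 21.7  21.9 -34.  101.6  24.   65.  -27.9]
```

Call:
step_arm:
  delta_pos:
    - [0.001, 0, 0.005]
    - [0.002, 0, 0.01]
    - [0.002, 0, 0.01]
  rot:
    - [0, 0, 0]
    - [0, 0, 0]
    - [0, 0, 0]
  gripper: [-1, -1, -1]

```text
time_s: 6.55
tool_pos: [0.5788, -0.0185, 0.0758]
tool_rot: [-180.0, 10.0, 84.0]
force: [-0.3, -0.3, -1.5]
grip_width: 0.0173
grasp_force: 50.0
```

```bash
cat > d.py <<'E'
from p import *
p,r=load(); save(p+r.apply(np.array([.002,0,.01])*.2),r)
import s
E
python3 d.py
```

```text
t 6.55 grip tray mm [ -18.2 -104.6   83.7] ZYX [8.403e+01 1.000e+01 4.000e-02] F [-0.28 -0.25 -1.47] M [ 0.199 -0.135  0.013]
0 tip [-18.4  38.5   2.6]
7 tip [-18.4  39.4   9.5]
14 tip [-18.3  39.9  16.5]
cmd-meas mm [ 0.1 -0.2  0.6] deg 0.04
q [ 21.7  22.  -34.  101.7  24.1  64.8 -28. ]
```

Call:
step_arm:
  delta_pos:
    - [0.001, 0, 0.005]
    - [0.002, 0, 0.01]
    - [0.002, 0, 0.01]
  rot:
    - [0, 0, 0]
    - [0, 0, 0]
    - [0, 0, 0]
  gripper: [-1, -1, -1]

```text
time_s: 6.92
tool_pos: [0.5788, -0.0185, 0.0737]
tool_rot: [-180.0, 10.0, 84.0]
force: [-0.7, 0.6, -2.1]
grip_width: 0.0174
grasp_force: 50.0
```

```bash
python3 d.py
```

```text
t 6.92 grip tray mm [ -18.2 -104.6   81.6] ZYX [8.403e+01 1.000e+01 4.000e-02] F [-0.71  0.6  -2.12] M [ 0.222 -0.075  0.058]
0 tip [-18.4  38.5   0.5]
7 tip [-18.3  39.5   7.5]
14 tip [-18.3  39.9  14.5]
cmd-meas mm [ 0.1 -0.2  0.6] deg 0.05
q [ 21.6  22.2 -33.9 101.8  24.2  64.6 -28.1]
```

Call:
step_arm:
  delta_pos:
    - [0.001, 0, 0.005]
    - [0.002, 0, 0.01]
    - [0.002, 0, 0.01]
  rot:
    - [0, 0, 0]
    - [0, 0, 0]
    - [0, 0, 0]
  gripper: [-1, -1, -1]

```text
time_s: 7.3
tool_pos: [0.579, -0.0185, 0.0719]
tool_rot: [-180.0, 10.0, 84.0]
force: [-0.1, -0.4, 0.1]
grip_width: 0.0173
grasp_force: 50.0
```

```bash
python3 d.py
```

```text
t 7.30 grip tray mm [ -18.  -104.6   79.8] ZYX [8.401e+01 1.000e+01 2.000e-02] F [-0.13 -0.42  0.11] M [ 0.235 -0.102  0.003]
0 tip [-18.1  38.5  -1.3]
7 tip [-18.1  39.4   5.6]
14 tip [-18.1  39.9  12.7]
cmd-meas mm [-0.1 -0.1  0.4] deg 0.03
q [ 21.6  22.3 -33.9 101.9  24.3  64.5 -28.2]
```

Call:
step_arm:
  delta_pos:
    - [0.001, 0, 0.005]
    - [0.001, 0, 0.005]
    - [0.001, 0, 0.005]
  rot:
    - [0, 0, 0]
    - [0, 0, 0]
    - [0, 0, 0]
  gripper: [-1, -1, -1]

```text
time_s: 7.68
tool_pos: [0.579, -0.0187, 0.071]
tool_rot: [-180.0, 10.0, 84.0]
force: [0.4, -0.7, 0.8]
grip_width: 0.0175
grasp_force: 50.0
```

```bash
sed -i 's/.002,0,.01/.001,0,.005/' d.py; python3 d.py
```

```text
t 7.67 grip tray mm [ -18.  -104.7   78.9] ZYX [8.401e+01 1.001e+01 1.000e-02] F [ 0.35 -0.69  0.79] M [ 0.135 -0.094 -0.023]
0 tip [-18.   38.3  -2.2]
7 tip [-18.   39.3   4.7]
14 tip [-18.   39.7  11.7]
cmd-meas mm [-0.1  0.1  0.3] deg 0.03
q [ 21.5  22.4 -33.9 101.9  24.4  64.4 -28.2]
```

Call:
step_arm:
  delta_pos:
    - [0.001, 0, 0.005]
    - [0.001, 0, 0.005]
    - [0.001, 0, 0.005]
  rot:
    - [0, 0, 0]
    - [0, 0, 0]
    - [0, 0, 0]
  gripper: [-1, -1, -1]

```text
time_s: 8.05
tool_pos: [0.5791, -0.0186, 0.07]
tool_rot: [-180.0, 10.0, 84.0]
force: [-0.4, -1.6, 2.6]
grip_width: 0.0174
grasp_force: 50.0
```

```bash
python3 d.py
```

```text
t 8.05 grip tray mm [ -18.  -104.7   77.9] ZYX [84.01 10.01  0.  ] F [-0.39 -1.64  2.6 ] M [-0.022 -0.032  0.007]
0 tip [-18.   38.4  -3.2]
7 tip [-18.   39.3   3.7]
14 tip [-18.   39.8  10.7]
cmd-meas mm [-0.1  0.   0.3] deg 0.04
q [ 21.5  22.4 -33.8 102.   24.4  64.3 -28.3]
```

```bash
cat >> t.py <<'E'
E0=7.6
TIP=np.array([.1547,0,-.055+E0/1e3])
def tipt(u,v,z,pitch,roll=0,yaw=84):
    "tool pose for true blade edge middle at tray point (mm)"
    S=spat(yaw,pitch,roll); return tool(tr(u/1e3,v/1e3,z/1e3)-S.apply(TIP),S)
E
python3 - <<'E'
from s import *
plan([tipt(-18,45,9,6),tipt(-18,52,7.5,6),tipt(-18,55,6,6)])
E
```

```text
t 8.05 grip tray mm [ -18.  -104.7   77.9] ZYX [84.01 10.01  0.  ] F [-0.39 -1.64  2.6 ] M [-0.022 -0.032  0.007]
0 tip [-18.   38.4  -3.2]
7 tip [-18.   39.3   3.7]
14 tip [-18.   39.8  10.7]
cmd-meas mm [-0.1  0.   0.3] deg 0.04
q [ 21.5  22.4 -33.8 102.   24.4  64.3 -28.3]
dpos [0.012, 0.0, 0.028] rot [-0.0, 0.046, -0.0] | mm 6 deg 4
dpos [0.047, 0.0, 0.029] rot [-0.0, 0.046, -0.0] | mm 11 deg 4
dpos [0.064, 0.0, 0.034] rot [-0.0, 0.046, -0.0] | mm 14 deg 4
```

Call:
step_arm:
  delta_pos:
    - [0.012, 0, 0.028]
    - [0.012, 0, 0.028]
    - [0.047, 0, 0.029]
    - [0.064, 0, 0.034]
    - [0.064, 0, 0.034]
    - [0.064, 0, 0.034]
  rot:
    - [0, 0.046, 0]
    - [0, 0.046, 0]
    - [0, 0.046, 0]
    - [0, 0.046, 0]
    - [0, 0.046, 0]
    - [0, 0.046, 0]
  gripper: [-1, -1, -1, -1, -1, -1]

```text
time_s: 8.8
tool_pos: [0.5802, -0.0063, 0.061]
tool_rot: [-180.0, 6.0, 84.1]
force: [-0.5, 0.6, -0.0]
grip_width: 0.0176
grasp_force: 50.0
```

Run:
```python
from s import *
from h import *
c=viewer.read_camera("top")
a=cv2.resize(c["img"][120:235,175:325],None,fx=5,fy=5,interpolation=cv2.INTER_CUBIC); cv2.imwrite("pics/slide0.png",a[:,:,::-1])
plan([tipt(-18,v,6,6) for v in (65,75,85,92,97,102,107,112,115,118,122,126,130)],False)
```

```text
t 8.80 grip tray mm [-18.1 -92.9  69. ] ZYX [8.407e+01 6.020e+00 1.000e-02] F [-0.5   0.57 -0.05] M [ 0.341 -0.124 -0.058]
0 tip [-18.3  55.5  -2. ]
7 tip [-18.3  56.    5. ]
14 tip [-18.3  55.9  12. ]
cmd-meas mm [-0.1 -0.9  0.4] deg 0.09
q [ 23.5  22.8 -34.8 102.5  21.2  61.8 -25.9]
dpos [0.049, 0.0, -0.005] rot [-0.0, 0.0, -0.0] | mm 10 deg 0
dpos [0.099, 0.0, -0.01] rot [-0.0, 0.0, -0.0] | mm 20 deg 0
dpos [0.149, 0.0, -0.016] rot [-0.0, 0.0, -0.0] | mm 30 deg 0
dpos [0.184, 0.0, -0.019] rot [-0.0, 0.0, -0.0] | mm 37 deg 0
dpos [0.208, 0.0, -0.022] rot [-0.0, 0.0, -0.0] | mm 42 deg 0
dpos [0.233, 0.0, -0.025] rot [-0.0, 0.0, -0.0] | mm 47 deg 0
dpos [0.258, 0.0, -0.027] rot [-0.0, 0.0, -0.0] | mm 52 deg 0
dpos [0.283, 0.0, -0.03] rot [-0.0, 0.0, -0.0] | mm 57 deg 0
dpos [0.298, 0.0, -0.031] rot [-0.0, 0.0, -0.0] | mm 60 deg 0
dpos [0.313, 0.0, -0.033] rot [-0.0, 0.0, -0.0] | mm 63 deg 0
dpos [0.333, 0.0, -0.035] rot [-0.0, 0.0, -0.0] | mm 67 deg 0
dpos [0.353, 0.0, -0.037] rot [-0.0, 0.0, -0.0] | mm 71 deg 0
dpos [0.372, 0.0, -0.039] rot [-0.0, 0.0, -0.0] | mm 75 deg 0
```

View pics/slide0.png

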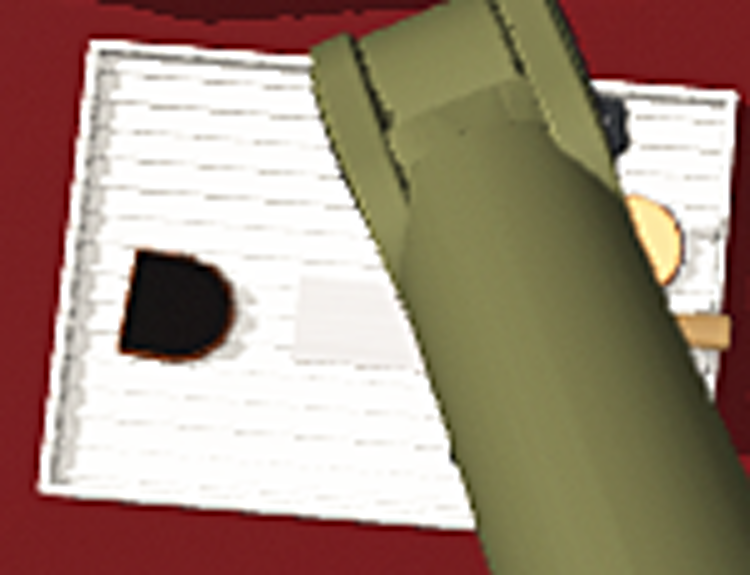

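The blade is on the ribs with its front edge at crop x≈296, y 277–358. The lift is at (178,305), about 2 mm further in +x than the blade line, so I'll shift to u = -16 before sliding on.

Run:
```python
from t import *
plan([tipt(-17,65,6,6)]+[tipt(-16,v,6,6) for v in (73,80,85,90,95,100,105,110,110)])
```

```text
dpos [0.049, 0.005, -0.005] rot [-0.0, 0.0, -0.0] | mm 10 deg 0
dpos [0.089, 0.01, -0.009] rot [-0.0, 0.0, -0.0] | mm 18 deg 0
dpos [0.124, 0.01, -0.013] rot [-0.0, 0.0, -0.0] | mm 25 deg 0
dpos [0.149, 0.01, -0.016] rot [-0.0, 0.0, -0.0] | mm 30 deg 0
dpos [0.174, 0.01, -0.018] rot [-0.0, 0.0, -0.0] | mm 35 deg 0
dpos [0.198, 0.01, -0.021] rot [-0.0, 0.0, -0.0] | mm 40 deg 0
dpos [0.223, 0.01, -0.024] rot [-0.0, 0.0, -0.0] | mm 45 deg 0
dpos [0.248, 0.01, -0.026] rot [-0.0, 0.0, -0.0] | mm 50 deg 0
dpos [0.273, 0.01, -0.029] rot [-0.0, 0.0, -0.0] | mm 55 deg 0
dpos [0.273, 0.01, -0.029] rot [-0.0, 0.0, -0.0] | mm 55 deg 0
```

Call:
step_arm:
  delta_pos:
    - [0.049, 0.005, -0.005]
    - [0.089, 0.01, -0.009]
    - [0.124, 0.01, -0.013]
    - [0.149, 0.01, -0.016]
    - [0.174, 0.01, -0.018]
    - [0.198, 0.01, -0.021]
    - [0.223, 0.01, -0.024]
    - [0.248, 0.01, -0.026]
    - [0.273, 0.01, -0.029]
    - [0.273, 0.01, -0.029]
  rot:
    - [0, 0, 0]
    - [0, 0, 0]
    - [0, 0, 0]
    - [0, 0, 0]
    - [0, 0, 0]
    - [0, 0, 0]
    - [0, 0, 0]
    - [0, 0, 0]
    - [0, 0, 0]
    - [0, 0, 0]
  gripper: [-1, -1, -1, -1, -1, -1, -1, -1, -1, -1]

```text
time_s: 10.1
tool_pos: [0.5879, 0.0485, 0.0609]
tool_rot: [-180.0, 6.0, 84.1]
force: [0.4, -0.4, -1.3]
grip_width: 0.0176
grasp_force: 50.0
```

```bash
cat > bl.py <<'E'
from s import *
from h import *
def look(name=None):
    c=viewer.read_camera("top"); im=c["img"].astype(int); r,g,b=im[...,0],im[...,1],im[...,2]
    roi=np.zeros(r.shape,bool); roi[135:225,188:300]=1
    m=roi&(r<70)&(g<70)&(b<70)&(abs(r-g)<14); q=blobs(m,60)
    for k in q[:2]:
        P=T.inv().apply(ray(c,k.reshape(-1,2),.014)-C)*1e3; print("black tray u",P[:,0].min().round(1),P[:,0].max().round(1),"v",P[:,1].min().round(1),P[:,1].max().round(1),cv2.boundingRect(k))
    if name: cv2.imwrite("pics/%s.png"%name,cv2.resize(c["img"][120:235,175:325],None,fx=5,fy=5,interpolation=cv2.INTER_CUBIC)[:,:,::-1])
look()
E
python3 bl.py
python3 - <<'E'
from t import *
plan([tipt(-16,v,6,6) for v in (115,119,123,127,131,135,139,139)],False)
E
```

```text
t 10.10 grip tray mm [-16.2 -37.6  68.9] ZYX [8.408e+01 5.980e+00 2.000e-02] F [ 0.41 -0.36 -1.27] M [ 0.401 -0.157 -0.068]
0 tip [-16.4 110.9  -2. ]
7 tip [-16.4 111.3   5. ]
14 tip [-16.4 111.3  12. ]
cmd-meas mm [ 0.  -1.4  0.5] deg 0.11
q [ 18.5  24.5 -35.6 100.6  22.1  63.1 -31.5]
black tray u -111.8 129.1 v -138.0 -9.6 (260, 135, 40, 87)
black tray u -44.1 11.0 v 117.9 174.0 (192, 170, 21, 20)
dpos [0.025, 0.0, -0.002] rot [-0.0, 0.0, -0.0] | mm 5 deg 0
dpos [0.045, 0.0, -0.005] rot [-0.0, 0.0, -0.0] | mm 9 deg 0
dpos [0.065, 0.0, -0.007] rot [-0.0, 0.0, -0.0] | mm 13 deg 0
dpos [0.085, 0.0, -0.009] rot [-0.0, 0.0, -0.0] | mm 17 deg 0
dpos [0.104, 0.0, -0.011] rot [-0.0, 0.0, -0.0] | mm 21 deg 0
dpos [0.124, 0.0, -0.013] rot [-0.0, 0.0, -0.0] | mm 25 deg 0
dpos [0.144, 0.0, -0.015] rot [-0.0, 0.0, -0.0] | mm 29 deg 0
dpos [0.144, 0.0, -0.015] rot [-0.0, 0.0, -0.0] | mm 29 deg 0
```

The lift has been pushed to near the wall and is centred on the blade (u -16.5). I'll press slightly more and slide under it.

Call:
step_arm:
  delta_pos:
    - [0.015, 0, 0.001]
    - [0.03, 0, 0.001]
    - [0.045, 0, -0.001]
    - [0.06, 0, -0.003]
    - [0.08, 0, -0.005]
    - [0.1, 0, -0.007]
    - [0.1, 0, -0.007]
  rot:
    - [0, 0, 0]
    - [0, 0, 0]
    - [0, 0, 0]
    - [0, 0, 0]
    - [0, 0, 0]
    - [0, 0, 0]
    - [0, 0, 0]
  gripper: [-1, -1, -1, -1, -1, -1, -1]

```text
time_s: 11.02
tool_pos: [0.5899, 0.0684, 0.0602]
tool_rot: [-180.0, 6.0, 84.1]
force: [1.2, 0.3, 0.1]
grip_width: 0.0174
grasp_force: 50.0
```

```bash
cat > adv.py <<'E'
import sys; from p import *
v=[float(x) for x in sys.argv[1:]]; p,r=load(); save(p+r.apply(np.array(v[:3])*.2),r*R.from_rotvec(np.array(v[3:] or [0,0,0])*1.5))
E
python3 adv.py .1 0 -.007; python3 bl.py
```

```text
t 11.03 grip tray mm [-16.2 -17.6  68.2] ZYX [8.407e+01 5.980e+00 1.000e-02] F [1.16 0.3  0.15] M [ 0.421 -0.157 -0.04 ]
0 tip [-16.4 130.9  -2.7]
7 tip [-16.4 131.3   4.3]
14 tip [-16.4 131.3  11.3]
cmd-meas mm [ 0.  -1.3  0.5] deg 0.11
q [ 16.7  25.2 -35.9  99.8  22.4  63.5 -33.6]
black tray u -121.4 126.8 v -138.6 19.7 (250, 135, 50, 90)
black tray u -41.5 13.0 v 125.1 179.4 (190, 169, 21, 20)
```

Call:
step_arm:
  delta_pos:
    - [0.02, 0, -0.002]
    - [0.04, 0, -0.004]
    - [0.06, 0, -0.006]
    - [0.08, 0, -0.008]
    - [0.1, 0, -0.01]
    - [0.1, 0, -0.01]
  rot:
    - [0, 0, 0]
    - [0, 0, 0]
    - [0, 0, 0]
    - [0, 0, 0]
    - [0, 0, 0]
    - [0, 0, 0]
  gripper: [-1, -1, -1, -1, -1, -1]

```text
time_s: 11.82
tool_pos: [0.592, 0.0883, 0.0601]
tool_rot: [-180.0, 6.0, 84.1]
force: [0.7, -0.1, 0.2]
grip_width: 0.0176
grasp_force: 50.0
```

```bash
python3 adv.py .1 0 -.01; python3 bl.py
```

```text
t 11.82 grip tray mm [-16.2   2.4  68. ] ZYX [8.407e+01 5.990e+00 2.000e-02] F [ 0.73 -0.14  0.22] M [ 0.305 -0.142 -0.002]
0 tip [-16.4 150.8  -2.8]
7 tip [-16.4 151.3   4.1]
14 tip [-16.4 151.3  11.2]
cmd-meas mm [ 0.1 -1.2  0.5] deg 0.1
q [ 14.9  26.  -36.1  99.   22.8  64.  -35.5]
black tray u -123.3 125.5 v -119.0 54.4 (238, 135, 55, 90)
black tray u -41.5 14.4 v 126.8 179.7 (190, 169, 20, 20)
```

Call:
step_arm:
  delta_pos:
    - [0.02, 0, -0.002]
    - [0.04, 0, -0.004]
    - [0.06, 0, -0.006]
    - [0.08, 0, -0.008]
    - [0.095, 0, -0.01]
    - [0.095, 0, -0.01]
  rot:
    - [0, 0, 0]
    - [0, 0, 0]
    - [0, 0, 0]
    - [0, 0, 0]
    - [0, 0, 0]
    - [0, 0, 0]
  gripper: [-1, -1, -1, -1, -1, -1]

```text
time_s: 12.62
tool_pos: [0.594, 0.1071, 0.06]
tool_rot: [-180.0, 6.0, 84.1]
force: [-0.4, -0.9, 0.6]
grip_width: 0.0175
grasp_force: 50.0
```

```bash
python3 adv.py .095 0 -.01; sed -i 's/^look()/look("under" if "x" in sys.argv else None)/' bl.py; python3 bl.py x
```

```text
t 12.62 grip tray mm [-16.3  21.4  68. ] ZYX [8.406e+01 5.990e+00 2.000e-02] F [-0.39 -0.88  0.6 ] M [ 0.202 -0.093 -0.016]
0 tip [-16.4 169.8  -2.9]
7 tip [-16.4 170.3   4.1]
14 tip [-16.4 170.2  11.2]
cmd-meas mm [ 0.1 -1.1  0.5] deg 0.09
q [ 13.1  26.7 -36.3  98.1  23.1  64.6 -37.3]
black tray u -124.9 126.5 v -99.3 83.7 (228, 135, 58, 90)
black tray u -41.3 12.2 v 139.1 180.0 (190, 169, 15, 20)
```

View pics/under.png

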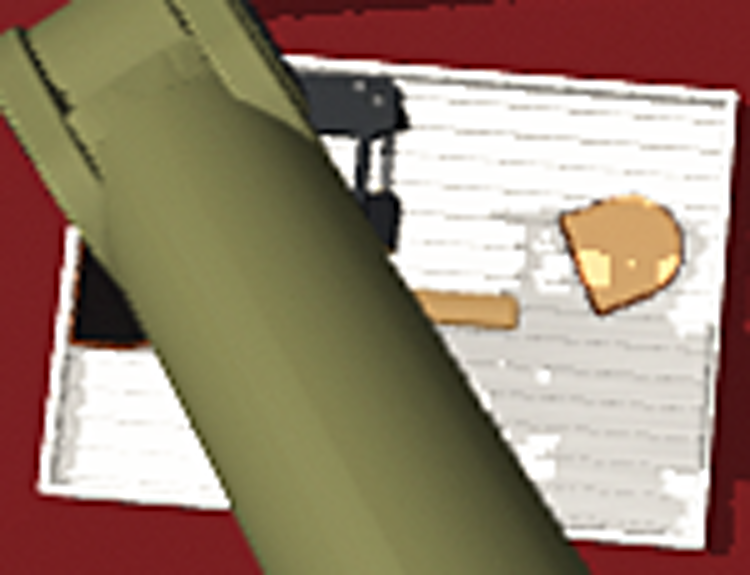

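Run:
```python
from t import *
w=[tipt(-16,170,8,5.5),tipt(-16,169,11,4.6),tipt(-16,168,14,4.6),tipt(-16,165,16,4.6)]
for k in (.03,.12,.25,.4,.55,.7,.83,.93,1,1,1): w.append(tipt(-16+50*k,165-25*k,16,4.6))
plan(w)
```

```text
dpos [0.001, 0.0, -0.008] rot [-0.0, 0.006, -0.0] | mm 2 deg 1
dpos [-0.009, 0.0, -0.01] rot [-0.0, 0.017, -0.0] | mm 3 deg 1
dpos [-0.015, 0.0, -0.024] rot [-0.0, 0.017, -0.0] | mm 6 deg 1
dpos [-0.031, 0.0, -0.033] rot [-0.0, 0.017, -0.0] | mm 9 deg 1
dpos [-0.035, 0.008, -0.032] rot [-0.0, 0.017, -0.0] | mm 10 deg 1
dpos [-0.046, 0.03, -0.031] rot [-0.0, 0.017, -0.0] | mm 13 deg 1
dpos [-0.062, 0.063, -0.029] rot [-0.0, 0.017, -0.0] | mm 19 deg 1
dpos [-0.081, 0.1, -0.027] rot [-0.0, 0.017, -0.0] | mm 26 deg 1
dpos [-0.1, 0.138, -0.025] rot [-0.0, 0.017, -0.0] | mm 34 deg 1
dpos [-0.118, 0.175, -0.023] rot [-0.0, 0.017, -0.0] | mm 43 deg 1
dpos [-0.134, 0.208, -0.022] rot [-0.0, 0.017, -0.0] | mm 50 deg 1
dpos [-0.147, 0.233, -0.02] rot [-0.0, 0.017, -0.0] | mm 55 deg 1
dpos [-0.156, 0.25, -0.02] rot [-0.0, 0.017, -0.0] | mm 59 deg 1
dpos [-0.156, 0.25, -0.02] rot [-0.0, 0.017, -0.0] | mm 59 deg 1
dpos [-0.156, 0.25, -0.02] rot [-0.0, 0.017, -0.0] | mm 59 deg 1
```

Call:
step_arm:
  delta_pos:
    - [0.001, 0, -0.008]
    - [-0.009, 0, -0.01]
    - [-0.015, 0, -0.024]
    - [-0.031, 0, -0.033]
    - [-0.035, 0.008, -0.032]
    - [-0.046, 0.03, -0.031]
    - [-0.062, 0.063, -0.029]
    - [-0.081, 0.1, -0.027]
    - [-0.1, 0.138, -0.025]
    - [-0.118, 0.175, -0.023]
    - [-0.134, 0.208, -0.022]
    - [-0.147, 0.233, -0.02]
    - [-0.156, 0.25, -0.02]
    - [-0.156, 0.25, -0.02]
  rot:
    - [0, 0.006, 0]
    - [0, 0.017, 0]
    - [0, 0.017, 0]
    - [0, 0.017, 0]
    - [0, 0.017, 0]
    - [0, 0.017, 0]
    - [0, 0.017, 0]
    - [0, 0.017, 0]
    - [0, 0.017, 0]
    - [0, 0.017, 0]
    - [0, 0.017, 0]
    - [0, 0.017, 0]
    - [0, 0.017, 0]
    - [0, 0.017, 0]
  gripper: [-1, -1, -1, -1, -1, -1, -1, -1, -1, -1, -1, -1, -1, -1]

```text
time_s: 14.42
tool_pos: [0.6406, 0.0704, 0.0673]
tool_rot: [-180.0, 4.6, 84.0]
force: [-1.1, 0.3, -1.7]
grip_width: 0.0175
grasp_force: 50.0
```

Run:
```python
from s import *
from h import *
a=viewer.read_camera("top")["img"][120:235,175:325]; b=viewer.read_camera("scene")["img"][200:300,225:385]
a=cv2.resize(a,(480,368),interpolation=cv2.INTER_CUBIC); b=cv2.resize(b,(588,368),interpolation=cv2.INTER_CUBIC)
cv2.imwrite("pics/carry.png",cv2.resize(np.vstack([cv2.resize(b,(720,450)),]),None,fx=1,fy=1)[:,:,::-1]); cv2.imwrite("pics/carryT.png",a[:,:,::-1])
```

```text
t 14.43 grip tray mm [ 34.  -10.4  75.2] ZYX [8.40e+01 4.58e+00 3.00e-02] F [-1.09  0.32 -1.67] M [ 0.091 -0.107  0.012]
0 tip [ 33.9 139.7   8. ]
7 tip [ 33.9 140.   15. ]
14 tip [ 33.9 139.8  22.1]
cmd-meas mm [-0.  -0.   0.5] deg 0.02
q [ 15.8  30.  -35.1  92.3  23.   66.  -31.9]
```

View pics/carry.png

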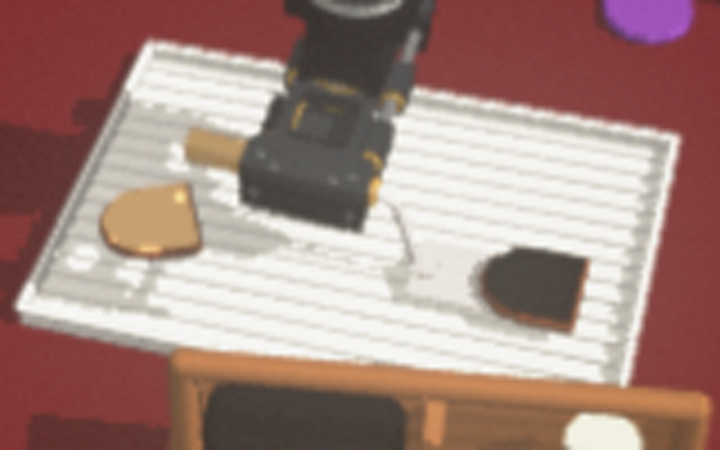

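The lift sits squarely on the blade, clear of the wall (crop (535,288)). I'm starting the roll towards the robot about the blade's lower side edge.

```bash
cat >> t.py <<'E'
def le(u,zl,th,v=140,pitch=4.6):
    "lower side edge at tray u, zl above the ribs (mm), rolled by th towards -u"
    a=np.radians(th); return tipt(u+25*np.cos(a),v,7+zl+25*np.sin(a),pitch,-th)
E
python3 - <<'E'
from t import *
th=[3,7,11,15,19,23,27,31,35,39,43,46,46]; z=[8.5,7.5,6.5,6,5.5,5]+[5]*7
plan([le(9,b,a) for a,b in zip(th,z)])
E
```

```text
dpos [0.0, -0.01, -0.003] rot [-0.035, -0.0, -0.0] | mm 2 deg 3
dpos [-0.0, -0.025, -0.006] rot [-0.082, -0.0, -0.0] | mm 5 deg 7
dpos [-0.0, -0.04, -0.007] rot [-0.128, -0.0, -0.0] | mm 8 deg 11
dpos [-0.001, -0.055, -0.01] rot [-0.175, -0.0, -0.0] | mm 11 deg 15
dpos [-0.001, -0.071, -0.012] rot [-0.221, -0.0, -0.0] | mm 14 deg 19
dpos [-0.002, -0.087, -0.013] rot [-0.268, -0.0, -0.0] | mm 18 deg 23
dpos [-0.003, -0.103, -0.015] rot [-0.314, -0.0, -0.0] | mm 21 deg 27
dpos [-0.003, -0.119, -0.016] rot [-0.361, -0.0, -0.0] | mm 24 deg 31
dpos [-0.004, -0.135, -0.015] rot [-0.408, -0.0, -0.0] | mm 27 deg 35
dpos [-0.004, -0.152, -0.014] rot [-0.454, -0.0, -0.0] | mm 30 deg 39
dpos [-0.005, -0.168, -0.012] rot [-0.501, -0.0, -0.0] | mm 34 deg 43
dpos [-0.005, -0.18, -0.009] rot [-0.536, -0.0, -0.0] | mm 36 deg 46
dpos [-0.005, -0.18, -0.009] rot [-0.536, -0.0, -0.0] | mm 36 deg 46
```

```bash
cat >> t.py <<'E'
def le(u,zl,th,v=140,pitch=4.6):
    a=np.radians(th); S=R.from_euler("ZXY",[84,-th,pitch],degrees=True)
    return tool(tr((u+25*np.cos(a))/1e3,v/1e3,(7+zl+25*np.sin(a))/1e3)-S.apply(TIP),S)
E
python3 - <<'E'
from t import *
S=spat(84,4.6); t=tipt(34,140,16,4.6); save(*t)
th=[3,7,11,15,19,23,27,31,35,39,43,46,46]; z=[8.5,7.5,6.5,6,5.5,5]+[5]*7
plan([le(9,b,a) for a,b in zip(th,z)])
E
```

```text
dpos [-0.0, -0.014, -0.004] rot [-0.035, -0.0, 0.003] | mm 3 deg 3
dpos [-0.0, -0.032, -0.006] rot [-0.081, -0.0, 0.007] | mm 7 deg 7
dpos [-0.001, -0.052, -0.007] rot [-0.128, -0.0, 0.01] | mm 10 deg 11
dpos [-0.001, -0.071, -0.009] rot [-0.174, -0.0, 0.014] | mm 14 deg 15
dpos [-0.001, -0.091, -0.009] rot [-0.22, -0.0, 0.018] | mm 18 deg 19
dpos [-0.001, -0.111, -0.008] rot [-0.267, -0.0, 0.021] | mm 22 deg 23
dpos [-0.001, -0.131, -0.009] rot [-0.313, -0.0, 0.025] | mm 26 deg 27
dpos [-0.001, -0.151, -0.007] rot [-0.36, -0.0, 0.029] | mm 30 deg 31
dpos [-0.0, -0.171, -0.005] rot [-0.406, -0.0, 0.033] | mm 34 deg 35
dpos [-0.0, -0.19, -0.001] rot [-0.452, -0.0, 0.036] | mm 38 deg 39
dpos [0.0, -0.21, 0.004] rot [-0.499, -0.0, 0.04] | mm 42 deg 43
dpos [0.001, -0.224, 0.009] rot [-0.534, -0.0, 0.043] | mm 45 deg 46
dpos [0.001, -0.224, 0.009] rot [-0.534, -0.0, 0.043] | mm 45 deg 46
```

Call:
step_arm:
  delta_pos:
    - [0, -0.014, -0.004]
    - [0, -0.032, -0.006]
    - [-0.001, -0.052, -0.007]
    - [-0.001, -0.071, -0.009]
    - [-0.001, -0.091, -0.009]
    - [-0.001, -0.111, -0.008]
    - [-0.001, -0.131, -0.009]
    - [-0.001, -0.151, -0.007]
    - [0, -0.171, -0.005]
    - [0, -0.19, -0.001]
    - [0, -0.21, 0.004]
    - [0.001, -0.224, 0.009]
    - [0.001, -0.224, 0.009]
  rot:
    - [-0.035, 0, 0.003]
    - [-0.081, 0, 0.007]
    - [-0.128, 0, 0.01]
    - [-0.174, 0, 0.014]
    - [-0.22, 0, 0.018]
    - [-0.267, 0, 0.021]
    - [-0.313, 0, 0.025]
    - [-0.36, 0, 0.029]
    - [-0.406, 0, 0.033]
    - [-0.452, 0, 0.036]
    - [-0.499, 0, 0.04]
    - [-0.534, 0, 0.043]
    - [-0.534, 0, 0.043]
  gripper: [-1, -1, -1, -1, -1, -1, -1, -1, -1, -1, -1, -1, -1]

```text
time_s: 16.15
tool_pos: [0.5944, 0.0761, 0.0644]
tool_rot: [134.0, 3.3, 80.9]
force: [0.7, 0.2, -2.1]
grip_width: 0.0173
grasp_force: 50.0
```

Run:
```python
from s import *
from h import *
a=viewer.read_camera("top")["img"][125:225,180:280]; b=viewer.read_camera("scene")["img"][215:295,290:390]
a=cv2.resize(a,(400,400),interpolation=cv2.INTER_CUBIC); b=cv2.resize(b,(400,320),interpolation=cv2.INTER_CUBIC)
o=np.zeros((400,800,3),np.uint8); o[:,:400]=a; o[:320,400:]=b
cv2.imwrite("pics/roll45.png",o[:,:,::-1])
```

```text
t 16.15 grip tray mm [-18.3  -9.7  69.9] ZYX [ 80.87   3.26 -45.97] F [ 0.7   0.23 -2.06] M [ 0.167  0.976 -0.034]
0 tip [ 29.5 140.5  23. ]
7 tip [ 24.5 140.8  27.8]
14 tip [ 19.4 140.6  32.7]
cmd-meas mm [ 1.7 -0.9  1.5] deg 0.25
q [   0.8    7.2  -26.2  135.    93.6   28.5 -115.3]
```

View pics/roll45.png

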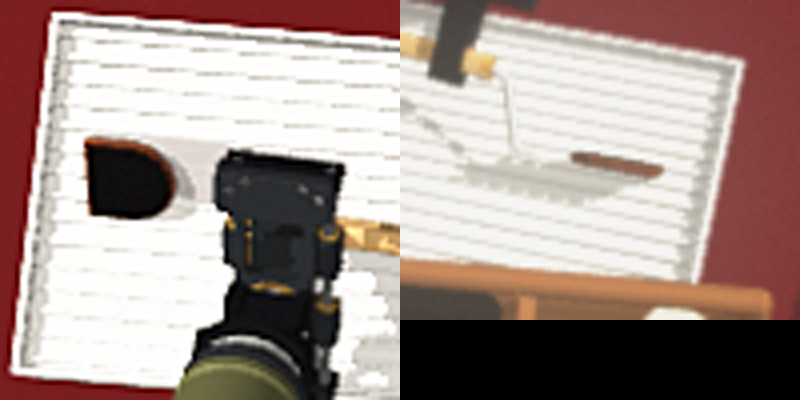

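The left half shows the lift leaning on the tilted blade: upper edge at crop (130,140), lower edge at (115,217), near the ribs. I'll measure where the lower edge stands before pushing it past upright.

Run:
```python
from t import *
from h import *
c=viewer.read_camera("top")
for z in (.003,.007,.012): print(z,(T.inv().apply(ray(c,[(92/4+180,214/4+125),(130/4+180,218/4+125)],z)-C)*1e3).round(1).tolist())
for z in (.045,.055,.06): print(z,(T.inv().apply(ray(c,[(88/4+180,139/4+125),(125/4+180,141/4+125)],z)-C)*1e3).round(1).tolist())
```

```text
0.003 [[-10.5, 147.0, 3.0], [-11.1, 119.5, 3.0]]
0.007 [[-11.3, 146.1, 7.0], [-11.9, 118.7, 7.0]]
0.012 [[-12.3, 145.0, 12.0], [-12.9, 117.7, 12.0]]
0.045 [[33.8, 146.0, 45.0], [34.6, 120.1, 45.0]]
0.055 [[31.3, 143.6, 55.0], [32.1, 118.1, 55.0]]
0.06 [[30.1, 142.5, 60.0], [30.8, 117.0, 60.0]]
```

Run:
```python
from t import *
k=np.linspace(0,1,11)[1:]
w=[le(9+16*a,5+18*a,46-10*a) for a in k]; plan(w+[w[-1]])
```

```text
dpos [-0.0, 0.017, 0.002] rot [0.012, 0.0, -0.001] | mm 3 deg 1
dpos [0.0, 0.033, 0.003] rot [0.024, 0.0, -0.002] | mm 7 deg 2
dpos [0.0, 0.049, 0.005] rot [0.035, 0.0, -0.003] | mm 10 deg 3
dpos [0.0, 0.066, 0.007] rot [0.047, 0.0, -0.004] | mm 13 deg 4
dpos [0.0, 0.082, 0.009] rot [0.058, 0.0, -0.005] | mm 17 deg 5
dpos [0.001, 0.099, 0.011] rot [0.07, 0.0, -0.006] | mm 20 deg 6
dpos [0.001, 0.115, 0.014] rot [0.082, 0.0, -0.007] | mm 23 deg 7
dpos [0.001, 0.131, 0.016] rot [0.093, 0.0, -0.008] | mm 26 deg 8
dpos [0.001, 0.147, 0.018] rot [0.105, 0.0, -0.008] | mm 30 deg 9
dpos [0.001, 0.163, 0.021] rot [0.116, 0.0, -0.009] | mm 33 deg 10
dpos [0.001, 0.163, 0.021] rot [0.116, 0.0, -0.009] | mm 33 deg 10
```

Call:
step_arm:
  delta_pos:
    - [0, 0.017, 0.002]
    - [0, 0.033, 0.003]
    - [0, 0.049, 0.005]
    - [0, 0.066, 0.007]
    - [0, 0.082, 0.009]
    - [0.001, 0.099, 0.011]
    - [0.001, 0.115, 0.014]
    - [0.001, 0.131, 0.016]
    - [0.001, 0.147, 0.018]
    - [0.001, 0.163, 0.021]
    - [0.001, 0.163, 0.021]
  rot:
    - [0.012, 0, -0.001]
    - [0.024, 0, -0.002]
    - [0.035, 0, -0.003]
    - [0.047, 0, -0.004]
    - [0.058, 0, -0.005]
    - [0.07, 0, -0.006]
    - [0.082, 0, -0.007]
    - [0.093, 0, -0.008]
    - [0.105, 0, -0.008]
    - [0.116, 0, -0.009]
    - [0.116, 0, -0.009]
  gripper: [-1, -1, -1, -1, -1, -1, -1, -1, -1, -1, -1]

```text
time_s: 17.68
tool_pos: [0.6228, 0.0723, 0.0873]
tool_rot: [143.8, 3.6, 81.2]
force: [0.5, 0.2, -1.0]
grip_width: 0.0173
grasp_force: 50.0
```

Run:
```python
from s import *
from h import *
a=viewer.read_camera("top")["img"][125:225,180:280]; b=viewer.read_camera("scene")["img"][215:295,290:390]
a=cv2.resize(a,(400,400),interpolation=cv2.INTER_CUBIC); b=cv2.resize(b,(400,320),interpolation=cv2.INTER_CUBIC)
o=np.zeros((400,800,3),np.uint8); o[:,:400]=a; o[:320,400:]=b
cv2.imwrite("pics/slid.png",o[:,:,::-1])
```

```text
t 17.68 grip tray mm [ 11.3 -10.5  93.8] ZYX [ 81.19   3.61 -36.2 ] F [ 0.54  0.24 -0.96] M [0.124 0.758 0.015]
0 tip [ 51.2 139.6  39.7]
7 tip [ 47.1 139.9  45.4]
14 tip [ 42.9 139.7  51.1]
cmd-meas mm [-1.2  0.1 -0.9] deg 0.13
q [  6.4   7.5 -27.2 124.6  55.   27.8 -72.5]
```

View pics/slid.png

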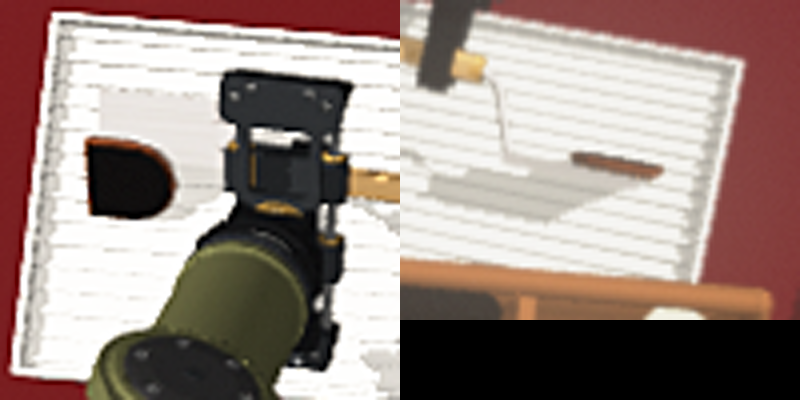

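The lift stays leaning, now held by the blade's lower edge at mid-height (left half (130,180)). Next I push it gently past upright.

Run:
```python
from t import *
s=36;w=[]
ph=np.array([48,52,56,60,64,68,72,76,80,84,88,92,96,100,104,107]); n=len(ph)
for i,f in enumerate(ph):
    a=np.radians(f); P=-5-5*min(1,(f-45)/20)
    w.append(le(P+s*np.cos(a)+5.5*np.sin(a),.5+s*np.sin(a)-5.5*np.cos(a),36-5*(i+1)/n))
plan(w+[w[-1]]*1)
```

```text
dpos [-0.0, -0.007, -0.01] rot [0.004, -0.0, -0.001] | mm 2 deg 0
dpos [-0.002, -0.011, -0.024] rot [0.008, -0.0, -0.001] | mm 5 deg 1
dpos [-0.003, -0.016, -0.039] rot [0.011, -0.0, -0.001] | mm 8 deg 1
dpos [-0.004, -0.021, -0.054] rot [0.015, -0.0, -0.002] | mm 12 deg 1
dpos [-0.005, -0.028, -0.068] rot [0.019, -0.0, -0.002] | mm 15 deg 2
dpos [-0.006, -0.032, -0.08] rot [0.022, -0.0, -0.002] | mm 17 deg 2
dpos [-0.007, -0.036, -0.091] rot [0.026, -0.0, -0.002] | mm 20 deg 2
dpos [-0.008, -0.041, -0.101] rot [0.029, -0.0, -0.003] | mm 22 deg 3
dpos [-0.009, -0.046, -0.111] rot [0.033, -0.0, -0.003] | mm 24 deg 3
dpos [-0.009, -0.053, -0.12] rot [0.037, -0.0, -0.003] | mm 26 deg 3
dpos [-0.01, -0.06, -0.129] rot [0.04, -0.0, -0.004] | mm 28 deg 3
dpos [-0.011, -0.067, -0.137] rot [0.044, -0.0, -0.004] | mm 31 deg 4
dpos [-0.011, -0.076, -0.144] rot [0.048, -0.0, -0.004] | mm 33 deg 4
dpos [-0.012, -0.084, -0.151] rot [0.051, -0.0, -0.004] | mm 35 deg 4
dpos [-0.012, -0.094, -0.157] rot [0.055, -0.0, -0.005] | mm 37 deg 5
dpos [-0.013, -0.101, -0.161] rot [0.058, -0.0, -0.005] | mm 38 deg 5
dpos [-0.013, -0.101, -0.161] rot [0.058, -0.0, -0.005] | mm 38 deg 5
```

Call:
step_arm:
  delta_pos:
    - [0, -0.007, -0.01]
    - [-0.002, -0.011, -0.024]
    - [-0.003, -0.016, -0.039]
    - [-0.004, -0.021, -0.054]
    - [-0.005, -0.028, -0.068]
    - [-0.006, -0.032, -0.08]
    - [-0.007, -0.036, -0.091]
    - [-0.008, -0.041, -0.101]
    - [-0.009, -0.046, -0.111]
    - [-0.009, -0.053, -0.12]
    - [-0.01, -0.06, -0.129]
    - [-0.011, -0.067, -0.137]
    - [-0.011, -0.076, -0.144]
    - [-0.012, -0.084, -0.151]
    - [-0.012, -0.094, -0.157]
    - [-0.013, -0.101, -0.161]
    - [-0.013, -0.101, -0.161]
    - [-0.013, -0.101, -0.161]
  rot:
    - [0.004, 0, -0.001]
    - [0.008, 0, -0.001]
    - [0.011, 0, -0.001]
    - [0.015, 0, -0.002]
    - [0.019, 0, -0.002]
    - [0.022, 0, -0.002]
    - [0.026, 0, -0.002]
    - [0.029, 0, -0.003]
    - [0.033, 0, -0.003]
    - [0.037, 0, -0.003]
    - [0.04, 0, -0.004]
    - [0.044, 0, -0.004]
    - [0.048, 0, -0.004]
    - [0.051, 0, -0.004]
    - [0.055, 0, -0.005]
    - [0.058, 0, -0.005]
    - [0.058, 0, -0.005]
    - [0.058, 0, -0.005]
  gripper: [-1, -1, -1, -1, -1, -1, -1, -1, -1, -1, -1, -1, -1, -1, -1, -1, -1, -1]

```text
time_s: 20.02
tool_pos: [0.5864, 0.0762, 0.1003]
tool_rot: [148.9, 3.9, 81.6]
force: [-0.5, 0.0, -1.6]
grip_width: 0.0176
grasp_force: 50.0
```

```bash
cat > pale.py <<'E'
from s import *
from h import *
def pale(tag):
    for n,win in(("top",(135,225,188,330)),("scene",(210,285,225,385))):
        c=viewer.read_camera(n); im=c["img"].astype(int); r,g,b=im[...,0],im[...,1],im[...,2]
        roi=np.zeros(r.shape,bool); roi[win[0]:win[1],win[2]:win[3]]=1
        for nm,m in(("pale",roi&(r-b>45)&(r>130)&(g>100)),("black",roi&(r<75)&(g<70)&(b<70)&(abs(r-g)<14))):
            for k in blobs(m,50)[:4]:
                P=T.inv().apply(ray(c,k.reshape(-1,2),.0135)-C)*1e3
                print(n,nm,cv2.boundingRect(k),cv2.contourArea(k),"u",P[:,0].min().round(0),P[:,0].max().round(0),"v",P[:,1].min().round(0),P[:,1].max().round(0))
        cv2.imwrite(f"pics/{tag}_{n}.png",c["img"][:,:,::-1])
pale(sys.argv[1])
E
python3 pale.py push
```

```text
t 20.02 grip tray mm [-24.7 -10.4 107.1] ZYX [ 81.65   3.92 -31.1 ] F [-0.48  0.05 -1.57] M [0.115 0.695 0.019]
0 tip [  9.9 139.8  49.6]
7 tip [  6.3 140.1  55.6]
14 tip [  2.6 139.9  61.6]
cmd-meas mm [ 0.1 -0.1  0.3] deg 0.04
q [  8.8   3.3 -29.7 124.4  38.1  32.  -56.8]
top pale (287, 159, 25, 23) 368.5 u 1.0 68.0 v -161.0 -91.0
top pale (200, 177, 23, 21) 336.0 u -64.0 -8.0 v 88.0 150.0
top pale (266, 179, 24, 10) 128.5 u -21.0 1.0 v -102.0 -35.0
top black (209, 153, 58, 72) 2064.0 u -140.0 72.0 v -34.0 117.0
scene pale (263, 277, 88, 8) 274.0 u 99.0 159.0 v -80.0 153.0
scene pale (247, 240, 23, 17) 272.5 u -4.0 69.0 v -161.0 -90.0
scene pale (336, 241, 23, 17) 184.0 u -66.0 -2.0 v 90.0 150.0
scene pale (272, 210, 27, 10) 128.5 u -152.0 -118.0 v -139.0 -50.0
```

It has turned over: a pale patch at u -65 to -5, v 88–150 shows at the same place in both views, so it lies flat. I'm retreating up and away, then unrolling.

Run:
```python
from t import *
w=[le(0,50,31),le(15,75,31),le(20,85,20)]
t=tool(tr(.034,-.03,.17),spat(84,0)); plan(w+[t])
p,r=load()
rest=tool([.466,-.2925,.160],spat(-3.4)); rest=(np.array([.466,-.2925,.150]),rest[1])
rv=(r.inv()*rest[1]).as_rotvec()
for k in (1/3,2/3,1): plan([(p+(rest[0]-p)*k, r*R.from_rotvec(rv*k))])
```

```text
dpos [-0.001, 0.1, -0.018] rot [0.0, -0.0, -0.0] | mm 20 deg 0
dpos [-0.007, 0.229, -0.087] rot [0.0, -0.0, -0.0] | mm 49 deg 0
dpos [-0.007, 0.323, -0.088] rot [0.128, -0.0, -0.01] | mm 67 deg 11
dpos [-0.104, 0.392, -0.114] rot [0.361, 0.052, -0.015] | mm 84 deg 31
dpos [-0.6, -0.227, 0.02] rot [0.0, 0.0, 0.339] | mm 128 deg 29
dpos [-0.635, 0.094, 0.02] rot [0.0, 0.0, 0.339] | mm 128 deg 29
dpos [-0.508, 0.392, 0.021] rot [0.0, 0.0, 0.339] | mm 128 deg 29
```

Call:
step_arm:
  delta_pos:
    - [-0.001, 0.1, -0.018]
    - [-0.007, 0.229, -0.087]
    - [-0.007, 0.323, -0.088]
    - [-0.104, 0.392, -0.114]
    - [-0.104, 0.392, -0.114]
    - [-0.104, 0.392, -0.114]
    - [-0.104, 0.392, -0.114]
    - [-0.104, 0.392, -0.114]
  rot:
    - [0, 0, 0]
    - [0, 0, 0]
    - [0.128, 0, -0.01]
    - [0.361, 0.052, -0.015]
    - [0.361, 0.052, -0.015]
    - [0.361, 0.052, -0.015]
    - [0.361, 0.052, -0.015]
    - [0.361, 0.052, -0.015]
  gripper: [-1, -1, -1, -1, -1, -1, -1, -1]

```text
time_s: 21.12
tool_pos: [0.6375, 0.0533, 0.1621]
tool_rot: [179.9, 0.0, 84.2]
force: [-0.3, 0.1, -0.6]
grip_width: 0.0173
grasp_force: 50.0
```

Call:
step_arm:
  delta_pos:
    - [-0.6, -0.227, 0.02]
    - [-0.6, -0.227, 0.02]
    - [-0.6, -0.227, 0.02]
    - [-0.6, -0.227, 0.02]
    - [-0.6, -0.227, 0.02]
  rot:
    - [0, 0, 0.339]
    - [0, 0, 0.339]
    - [0, 0, 0.339]
    - [0, 0, 0.339]
    - [0, 0, 0.339]
  gripper: [-1, -1, -1, -1, -1]

```text
time_s: 21.75
tool_pos: [0.5812, -0.0609, 0.1583]
tool_rot: [180.0, -0.0, 55.2]
force: [-0.3, -0.5, -1.2]
grip_width: 0.0173
grasp_force: 50.0
```

Call:
step_arm:
  delta_pos:
    - [-0.635, 0.094, 0.02]
    - [-0.635, 0.094, 0.02]
    - [-0.635, 0.094, 0.02]
    - [-0.635, 0.094, 0.02]
    - [-0.635, 0.094, 0.02]
  rot:
    - [0, 0, 0.339]
    - [0, 0, 0.339]
    - [0, 0, 0.339]
    - [0, 0, 0.339]
    - [0, 0, 0.339]
  gripper: [-1, -1, -1, -1, -1]

```text
time_s: 22.38
tool_pos: [0.5244, -0.1755, 0.1538]
tool_rot: [-180.0, -0.0, 26.2]
force: [1.4, -0.3, -1.6]
grip_width: 0.0177
grasp_force: 50.0
```

Call:
step_arm:
  delta_pos:
    - [-0.508, 0.392, 0.021]
    - [-0.508, 0.392, 0.021]
    - [-0.508, 0.392, 0.021]
    - [-0.508, 0.392, 0.021]
    - [-0.508, 0.392, 0.021]
    - [-0.508, 0.392, 0.021]
    - [-0.508, 0.392, 0.021]
  rot:
    - [0, 0, 0.339]
    - [0, 0, 0.339]
    - [0, 0, 0.339]
    - [0, 0, 0.339]
    - [0, 0, 0.339]
    - [0, 0, 0.339]
    - [0, 0, 0.339]
  gripper: [-1, -1, -1, -1, -1, -1, -1]

```text
time_s: 23.25
tool_pos: [0.4666, -0.2917, 0.1495]
tool_rot: [180.0, 0.0, -3.2]
force: [-0.2, 0.6, -1.8]
grip_width: 0.0181
grasp_force: 50.0
```

```bash
python3 pale.py away
```

```text
t 23.25 grip tray mm [-101.3 -389.5  157.5] ZYX [-3.21  0.03 -0.  ] F [-0.16  0.55 -1.81] M [ 0.089  0.094 -0.03 ]
0 tip [  53.5 -381.9  102.4]
7 tip [  53.3 -381.9  109.4]
14 tip [  52.5 -382.   116.4]
cmd-meas mm [-0.5 -0.8  0.4] deg 0.16
q [ 35.2   9.9  -6.6 103.5   1.2  66.7 -65. ]
top pale (200, 176, 23, 22) 370.0 u -64.0 -3.0 v 88.0 150.0
top pale (287, 159, 25, 23) 368.5 u 1.0 68.0 v -161.0 -91.0
scene pale (247, 240, 23, 17) 272.5 u -4.0 69.0 v -161.0 -90.0
scene pale (336, 241, 23, 17) 272.5 u -66.0 -2.0 v 88.0 150.0
scene pale (263, 277, 88, 8) 272.5 u 99.0 159.0 v -80.0 153.0
```

Call:
step_arm:
  delta_pos:
    - [0, 0, 0.15]
    - [0, 0, 0.3]
    - [0, 0, 0.37]
    - [0, 0, 0.41]
    - [0, 0, 0.44]
    - [0, 0, 0.455]
    - [0, 0, 0.462]
    - [0, 0, 0.462]
    - [0, 0, 0.462]
  rot:
    - [0, 0, 0]
    - [0, 0, 0]
    - [0, 0, 0]
    - [0, 0, 0]
    - [0, 0, 0]
    - [0, 0, 0]
    - [0, 0, 0]
    - [0, 0, 0]
    - [0, 0, 0]
  gripper: [-1, -1, -1, -1, -1, -1, -1, -1, -1]

```text
time_s: 24.48
tool_pos: [0.4663, -0.2926, 0.0574]
tool_rot: [180.0, 0.0, -3.4]
force: [0.3, 0.7, -0.6]
grip_width: 0.0175
grasp_force: 50.0
```

```bash
python3 adv.py 0 0 .462; python3 s.py
```

```text
t 24.48 grip tray mm [-101.5 -390.3   65.4] ZYX [-3.35  0.   -0.02] F [ 0.26  0.72 -0.58] M [ 0.054  0.084 -0.01 ]
0 tip [  53.3 -383.2   10.4]
7 tip [  53.1 -383.2   17.4]
14 tip [  52.3 -383.2   24.4]
cmd-meas mm [-0.2 -0.   0.1] deg 0.02
q [ 35.   15.5  -6.4 108.3   2.1  56.3 -65.7]
```

Call:
step_arm:
  delta_pos:
    - [0, 0, 0.002]
    - [0, 0, 0.002]
    - [0, 0, 0.002]
    - [0, 0, 0.002]
    - [0, 0, 0.002]
    - [0, 0, 0.002]
    - [0, 0, 0.002]
  rot:
    - [0, 0, 0]
    - [0, 0, 0]
    - [0, 0, 0]
    - [0, 0, 0]
    - [0, 0, 0]
    - [0, 0, 0]
    - [0, 0, 0]
  gripper: [-1, -0.5, -0.4, -0.2, 0, 0, 0]

```text
time_s: 25.35
tool_pos: [0.4661, -0.2925, 0.0567]
tool_rot: [180.0, 0.0, -3.3]
force: [-0.4, -0.0, 0.5]
grip_width: 0.043
grasp_force: 0.0
```

Call:
step_arm:
  delta_pos:
    - [0, 0, -0.1]
    - [0, 0, -0.3]
    - [0, 0, -0.6]
    - [0, 0, -0.8]
    - [0, 0, -0.8]
    - [0, 0, -0.8]
  rot:
    - [0, 0, 0]
    - [0, 0, 0]
    - [0, 0, 0]
    - [0, 0, 0]
    - [0, 0, 0]
    - [0, 0, 0]
  gripper: [0, 0, 0, 0, 0, 0]

```text
time_s: 26.1
tool_pos: [0.4657, -0.2923, 0.216]
tool_rot: [-180.0, 0.1, -3.4]
force: [-0.9, 0.3, 0.3]
grip_width: 0.0438
grasp_force: 0.0
```

Call:
step_arm:
  delta_pos:
    - [-0.3, 0.6, -0.1]
    - [-0.3, 0.6, -0.1]
    - [-0.3, 0.6, -0.1]
    - [-0.3, 0.6, -0.1]
  rot:
    - [0, 0, 0]
    - [0, 0, 0]
    - [0, 0, 0]
    - [0, 0, 0]
  gripper: [0, 0, 0, 0]

```text
time_s: 26.6
tool_pos: [0.3984, -0.4086, 0.2351]
tool_rot: [-179.9, 0.1, -3.5]
force: [0.3, -0.6, -0.3]
grip_width: 0.0437
grasp_force: 0.0
```

```bash
python3 pale.py end | grep -v tip; python3 m.py | grep -A4 -E "handle|blade"
python3 - <<'E'
import cv2,numpy as np
a=cv2.imread("pics/end_top.png")[115:275,170:450]; b=cv2.imread("pics/end_scene.png")[150:310,130:410]
cv2.imwrite("pics/final.png",np.vstack([cv2.resize(x,(525,300),interpolation=cv2.INTER_CUBIC) for x in(a,b)]))
E
```

```text
t 26.60 grip tray mm [-156.8 -512.9  243.1] ZYX [-3.45  0.14  0.12] F [ 0.29 -0.63 -0.25] M [ 0.07  -0.063 -0.036]
cmd-meas mm [  67.7  116.  -177.5] deg 0.22
q [ 43.5   8.9  -0.5  94.5   0.1  76.8 -50.5]
top pale (200, 176, 23, 22) 370.0 u -64.0 -3.0 v 88.0 150.0
top pale (287, 159, 25, 23) 367.0 u 1.0 68.0 v -161.0 -91.0
scene pale (263, 277, 89, 8) 274.5 u 98.0 159.0 v -80.0 156.0
scene pale (336, 241, 23, 17) 272.5 u -66.0 -2.0 v 88.0 150.0
scene pale (247, 240, 23, 17) 269.5 u -4.0 69.0 v -161.0 -90.0Traceback (most recent call last):
  File "m.py", line 9, in <module>
    q=blobs(m,100)[0]; P=ray(c,q.reshape(-1,2),z); print(n,cv2.boundingRect(q),P[:,:2].min(0).round(4),P[:,:2].max(0).round(4))
      ~~~~~~~~~~~~^^^
IndexError: list index out of range
```

View pics/final.png

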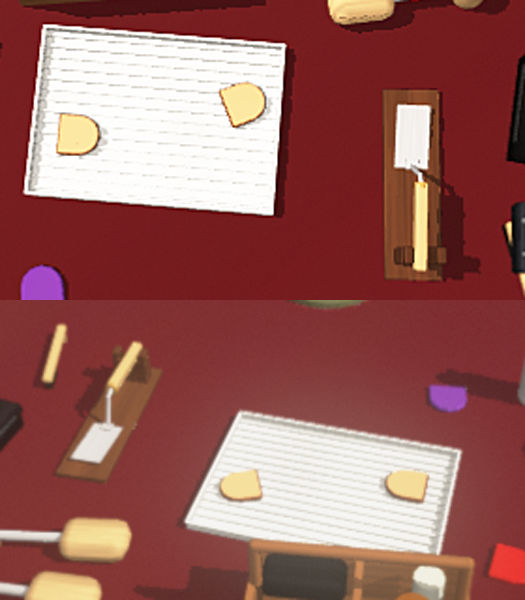

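The final view shows both lifts pale side up and flat: the turned one at (77,133), the other unmoved at (243,103). The spatula is back on its rest at (415,190) with the handle in the saddle. The robot is clear of everything.

```bash
python3 -c "
from cell import env
print(env.sign_off())"
```

```text
the job is handed in; nothing more can be done
None
```

The heel lift is turned and lies flat in the tray, pale side up; the spatula is back on its rest, and the job was handed in at about 27 s with no verdict returned.

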